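# Level the three supports of a plate stage with a touch probe

## Robot

A 6-joint arm with a two-finger parallel gripper is mounted at the origin on a cart in front of the work surface, level with it; the furniture and walls round the work are solid. World frame = base frame: x ahead of the robot, y to its left, z up, the work surface at z = 0. Lengths are in mm, angles in rad, forces in N, time in s.
With the tool pointing down it reaches from about 425 to 950 mm from the base axis. Payload 3.5 kg.
Tool frame: the origin (TCP) lies between the finger pads; the fingertips stand nose_length ahead of it and the grasp point (between the pads) lies 8 mm behind it (nose_length is the distance from the TCP to the fingertips, in mm); z points along the fingers, y is the line along which they close (so a half turn about z gives the same grasp; the last joint's range is limited). The gripper opens to 85 mm and grips with 20 to 120 N. Pads are 22 mm wide; open, the fingers measure 114 mm over their backs; the gripper's body (76 mm by 85 mm) begins 54 mm behind the grasp point. The pads swing forward as they close: fully open they stand 13 mm farther back than shut.
Start: joints at [1.071, 0.286, 1.577, -0, 1.279, -0.15], TCP at [231.292, 634.122, 242.325] pointing down, gripper open.
Joint ranges: [-2.77, 2.77], [-0.9, 2.22], [0.21, 2.48], [-1.53, 4.67], [0.24, 2.81], [-2.84, 2.84]. Speed limits (rad/s): [2.79, 2.79, 3.14, 3.14, 3.14, 3.14].

## Interface

Orientations are given as a rotation vector (axis times angle).
In Python, from station import * gives the robot as it stands.
- The arm moves only by the tool servo_tool, never from a script. Its argument "plan" is a list of rows, each an object of numbers: "ax", "ay", "az": the turn, a rotation vector about the tool's x, y, z in rad; "dx", "dy", "dz": the shift along the tool's x, y, z in m; "jaw": the finger opening in m, from 0 to 0.0854. A call has 1 to 20 rows; each row is the pose to reach, as a shift and turn from the pose commanded when the call began, along the tool's axes at that moment; what a row does not reach only later rows make up. A row lasts 1/8 s, in which the tool goes at most 62.5 mm and 10.7 degrees, less where a joint would pass 70% of its speed; a pose out of reach is approached as far as the arm can. A call with a gripper value outside its range is refused whole. The fingers move at their own pace and stop on an object; "newtons" is the grip in N (left out, the last holds). Time passes only in rows, so rows that repeat a pose let the fingers close. It gives the time, the measured TCP pose, the force, the opening and the grip force at its end, in the units of the state.
- get_state(): the state, without advancing time (a new reading comes with each control period).
- grab_frame(name): name is "scene" or "top" or "wrist"; returns the picture (480x640x3 uint8, red, green, blue); there is no depth.
- camera_info(name): a dict with "mtx" (3x3 intrinsics, pixels), "extrinsics" (4x4, takes a point from camera to world coordinates). Camera axes: x right, y up, looking along -z (the intrinsics and any distortion apply to the point x, -y, -z); pixel columns grow to the right and rows downward; lengths in mm; the calibration is good to about 2 mm. The wrist camera is an equidistant fisheye: a pixel r from the principal point sees the ray r / f radians off the axis. A picture is of the moment at which its call begins: read the wrist's pose just before it. camera_info takes no time and is no camera call; for the wrist camera it gives the pose at the moment of the call.
- job_done(): hands the job in; it is judged then, once.
The state is a dict: "t": time; "q": joint angles; "qd": joint speeds; "joint_efforts": joint torques, N m; "tool_pos": TCP position; "tcp_rot": TCP orientation; "force": force on the tool from outside, world axes, zero at the start; "torque": the same for the moment, N m; "grip_width": finger opening in mm; "grip_force": force on a finger pad.
Only numpy, scipy, OpenCV 4.12 (cv2) and the standard library are available. Lean on these libraries where they do the work, as an engineer would, in place of code of your own. Each camera call takes 0.05 s, during which the arm holds its last target. There are 200 camera calls.

## Task

Take the touch probe from its stand and feel with its tip how high the three supports of the levelling stage stand. Push the high ones gently down with the probe until all three are level with the lowest, which must stay where it is, so that a glass plate will lie flat on them. Then hang the probe back in its stand and leave everything else on the worktop alone.

Things in the scene. Friction and masses are not known exactly. Their poses are not given: they have to be found in the camera images.
- stage: Levelling stage, fixed: a round grey metal base 144 mm across, its face 24 mm above the worktop, with three dark collars (31 mm across) 46 mm from its middle, 120 degrees apart. Out of each collar rises one steel support (support_a, _b, _c in the rules, in any order; their poses are not measured) with a flat round head 24 mm across, 5 mm thick. Origin on the worktop under the middle.
- seat_1 (a point): Middle of one collar's top, 32 mm above the worktop, fixed to the stage: the axis of the support that stands in it. The support's flat top is 42 to 48 mm above the worktop, each at its own height. A friction seal holds it: it stays put under up to 9 N, gives way at 11 to 14 N, goes down as far as it is pushed and stays without spring-back. It can go at least 4 mm below its start.
- seat_2 (a point): The same for the next collar and its support. Under a push of 11 to 14 N the contact of the probe's ball gives by about 0.7 mm, so a support ends that much higher than the loaded tip: feel it again after a push.
- seat_3 (a point): The same for the third collar and its support. The supports look alike; any of them may be the lowest, and two may happen to be nearly level.
- probe_grip (a point): The touch probe (about 140 g, hanging upright in its stand): middle of its black ribbed grip, round, 18 mm across, 44 mm tall; z along the probe, away from the tip. The grip ends below in a finger collar 30 mm across and 4 mm thick, its top face 22 mm below this point; fingertips may bear on it. Below the collar a barrel 17 mm across and 36 mm long, then a thin stylus.
- stand_hole (a point): Middle of the hole's mouth in the bridge of the fixed probe stand: top face of the bridge (42 x 88 mm), 104 mm above the worktop. The hole is 22 mm wide, chamfered, and goes through the 10 mm bridge. The probe's collar hangs on its rim, so that the middle of the grip is then 26 mm above this point. Two posts under the bridge's ends, a foot 16 mm high.
- large_weight: Bystander: steel calibration weight with a knob, 27 mm across, 48 mm tall, loose. Origin under its middle.
- small_weight: Bystander: steel calibration weight with a knob, 18 mm across, 29 mm tall, loose. Origin under its middle.
- weigh_cup: Bystander: small clear beaker, 46 mm across, 42 mm tall, loose. Origin under its middle.
- calculator: Bystander: pocket calculator, 118 x 68 mm, 14 mm tall, loose. Origin under its middle.
- probe_tip (a point): End of the 8 mm ball on the probe's stylus, with the stylus out, 96 mm below the middle of the grip on the probe's axis (this point is fixed to the probe's body). The stylus is sprung: it begins to go in at 2 N, needs 0.8 N more for each mm and is fully in after 5 mm (6 N); from there on the probe is rigid.

How it is judged:
By the outcome, as a careful person would: the job done as asked, in the order asked, and still so for the second after the job is handed in, with the robot touching nothing.
It also fails if it takes over 64 s, if anything falls off the work surface, if the arm or the gripper's body presses on something with over 40 N, if the wrist force passes 120 N, or if a joint passes its speed limit or range.

## Working session

There is one attempt and no reset: what is moved stays moved. The work goes in short steps, Python scripts to look and compute and a tool call to move; the robot and the scene stay as the last step left them, time stands still between calls to the robot, and variables do not carry over. Pictures are saved under pics/ and viewed, at most 10 in all, crops included, and the job is handed in when it is done.

Besides the shell and the picture viewer there is one more tool, called after "Request:" as name(argument=value, ...), one argument or row to a line, values as JSON. servo_tool: Moves the arm, as the interface text tells. Its arguments: {"type":"object","properties":{"plan":{"type":"array","items":{"type":"object","properties":{"ax":{"type":"number"},"ay":{"type":"number"},"az":{"type":"number"},"dx":{"type":"number"},"dy":{"type":"number"},"dz":{"type":"number"},"jaw":{"type":"number"}}}},"newtons":{"type":"number"}},"required":["plan"]}

```bash
ls; mkdir -p pics; python3 - <<'E'
from station import *
import cv2
s=get_state();print({k:s[k] for k in('t','tool_pos','tcp_rot','force','grip_width')})
try: print(nose_length)
except Exception as e: print(e)
for n in('scene','top'):
    f=grab_frame(n);cv2.imwrite(f'pics/{n}0.png',f[:,:,::-1]);i=camera_info(n);print(n,i)
E
```

```text
pics
{'t': 0.0, 'tool_pos': array([230.98718988, 633.56811452, 240.90960683]), 'tcp_rot': array([-0.54649449, -3.09286682,  0.00355338]), 'force': array([ 0.41218182, -0.01399974,  0.27399191]), 'grip_width': 85.4459492048946}
11.0
scene {'mtx': array([[504.92115166,   0.        , 321.19040201],
       [  0.        , 504.92115166, 234.5776033 ],
       [  0.        ,   0.        ,   1.        ]]), 'extrinsics': array([[-8.68378772e-01,  2.01264342e-01, -4.53222874e-01,
         1.41863717e+02],
       [-4.95714993e-01, -3.27239582e-01,  8.04475544e-01,
         1.00757739e+03],
       [ 1.35997775e-02,  9.23258859e-01,  3.83937658e-01,
         4.75888039e+02],
       [ 0.00000000e+00,  0.00000000e+00,  0.00000000e+00,
         1.00000000e+00]])}
top {'mtx': array([[491.31590702,   0.        , 313.94076546],
       [  0.        , 491.31590702, 238.42917257],
       [  0.        ,   0.        ,   1.        ]]), 'extrinsics': array([[-4.81744029e-03,  9.86053686e-01, -1.66357812e-01,
         3.88694249e+02],
       [-9.99959056e-01, -6.02453042e-03, -6.75211683e-03,
         2.28103046e+02],
       [-7.66017738e-03,  1.66318472e-01,  9.86042336e-01,
         1.05137770e+03],
       [ 0.00000000e+00,  0.00000000e+00,  0.00000000e+00,
         1.00000000e+00]])}
```

View pics/top0.png

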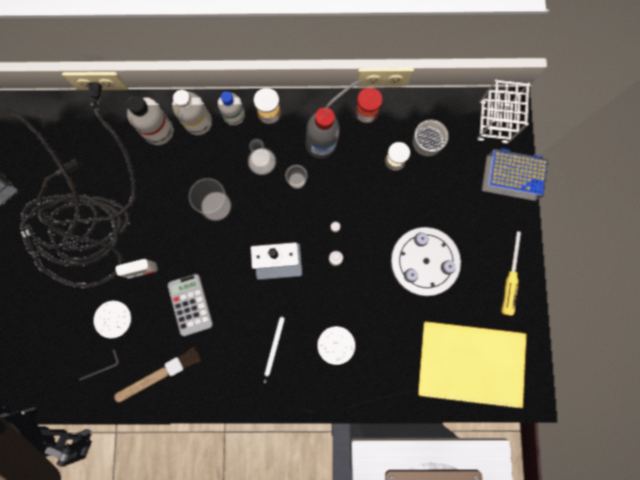

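View pics/scene0.png

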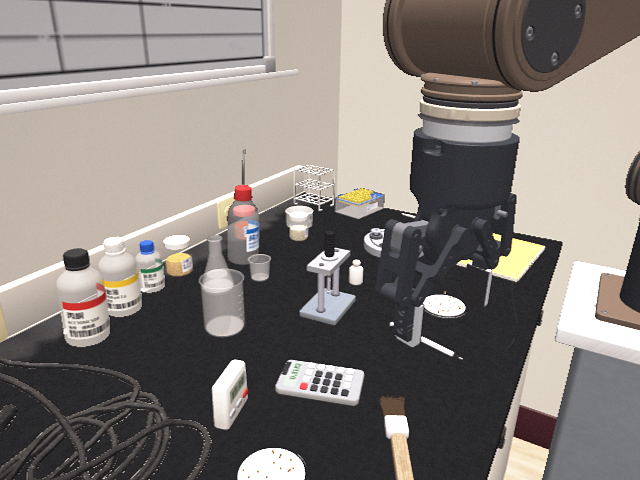

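The top view shows the probe stand at about (275,255), its dark grip at (272,253). The stage is at (426,261), with supports near (422,239), (411,275) and (449,267). The small bottles at (335,227) and (336,258) are the weights, and the calculator is at (190,305). The scene view shows the probe upright with its grip free above the bridge.

```bash
cat > h.py <<'E'
from station import *
import cv2, numpy as np
from scipy.spatial.transform import Rotation as R
def ray(i,u,v,fish=False):
    M=i['mtx'];x=(u-M[0,2])/M[0,0];y=(v-M[1,2])/M[1,1]
    if fish:
        r=np.hypot(x,y);k=np.sin(r)/max(r,1e-9);d=np.array([x*k,-y*k,-np.cos(r)])
    else: d=np.array([x,-y,-1.])
    E=i['extrinsics'];return E[:3,3],E[:3,:3]@d
def onz(i,u,v,z,fish=False):
    o,d=ray(i,u,v,fish);return (o+d*(z-o[2])/d[2])[:3]
def pix(i,P,fish=True):
    E=i['extrinsics'];p=E[:3,:3].T@(np.array(P,float)-E[:3,3]);q=np.array([p[0],-p[1],-p[2]]);M=i['mtx']
    if fish:
        r=np.hypot(q[0],q[1]);q=q[:2]/max(r,1e-9)*np.arctan2(r,q[2])
    else: q=q[:2]/q[2]
    return q*[M[0,0],M[1,1]]+M[:2,2]
E
python3 - <<'E'
from h import *
i=camera_info('top');f=cv2.imread('pics/top0.png')
m=(f.min(2)>140).astype(np.uint8)
for n,(x0,y0,x1,y1),z in(('stage',(380,215,475,305),24),('bridge',(245,238,305,282),104)):
    s=np.zeros_like(m);s[y0:y1,x0:x1]=m[y0:y1,x0:x1]
    c=max(cv2.findContours(s,0,2)[0],key=cv2.contourArea);r=cv2.minAreaRect(c);e=cv2.minEnclosingCircle(c)
    print(n,r,e,onz(i,*r[0],z),[onz(i,*p,z)[:2].round(1) for p in cv2.boxPoints(r)])
for p in((422,239),(411,275),(449,267)): print(p,onz(i,*p,45).round(1))
print('grip top',onz(i,273,253,152))
print(camera_info('wrist'))
t=cv2.resize(f[200:320,240:480],None,fx=3.3,fy=3.3,interpolation=cv2.INTER_CUBIC);cv2.imwrite('pics/c1.png',t)
E
```

```text
stage ((425.25006103515625, 261.2500305175781), (68.58935546875, 66.46803283691406), 45.0) ((425.8125, 260.8125), 34.73762130737305) [511.98513262   1.56236447  24.        ] [array([514.1, 101.7]), array([614.6,  -1.2]), array([509.8, -98.4]), array([412.7,   4.2])]
bridge ((275.0, 258.5), (31.0, 48.0), 90.0) ((274.7075500488281, 256.34906005859375), 25.484458923339844) [509.4361432  310.45722384 104.        ] [array([540.2, 357.6]), array([539.7, 263.8]), array([479. , 263.8]), array([479.5, 356.6])]
(422, 239) [555.9  11.   45. ]
(411, 275) [481.3  36.5  45. ]
(449, 267) [497.3 -42.   45. ]
grip top [513.58000473 310.06952011 152.        ]
{'mtx': array([[371.64829954,   0.        , 316.92008606],
       [  0.        , 371.64829954, 237.82513117],
       [  0.        ,   0.        ,   1.        ]]), 'extrinsics': array([[ 3.41906702e-01, -8.97514160e-01, -2.78510573e-01,
         1.60373430e+02],
       [ 9.39733376e-01,  3.26231894e-01,  1.02342235e-01,
         6.59309676e+02],
       [-9.94573886e-04, -2.96717177e-01,  9.54964883e-01,
         3.74444322e+02],
       [ 0.00000000e+00,  0.00000000e+00,  0.00000000e+00,
         1.00000000e+00]])}
```

View pics/c1.png

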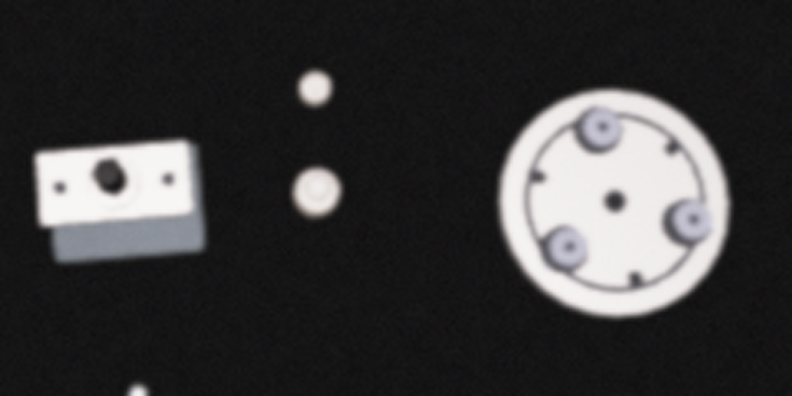

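```bash
cat >> h.py <<'E'
def togo(P):
    "tool-axes shift in mm from the measured pose to world point P"
    s=get_state();return R.from_rotvec(s['tcp_rot']).inv().apply(np.array(P,float)-s['tool_pos']).round(2)
def read(n):
    "average of n fresh readings"
    a=[]
    for _ in range(n): grab_frame('top');s=get_state();a.append(np.r_[s['tool_pos'],s['force'],s['tcp_rot']])
    return np.mean(a,0).round(3),np.std(a,0).round(3),s['t']
E
python3 - <<'E'
from h import *
i=camera_info('top')
q=lambda u,v,z:onz(i,240+u/3.3,200+v/3.3,z).round(1)
a,b=q(60,187,104),q(168,179,104);print('hole',a,b,(a+b)/2)
print('stage',q(615,201,24))
for p in((603,127),(570,246),(693,219)): P=q(*p,45);print(P,np.hypot(*(P-q(615,201,24))[:2]))
print(togo([*((a+b)/2)[:2],195]),read(4))
E
```

```text
hole [513.2 343.2 104. ] [517.6 279.6 104. ] [515.4 311.4 104. ]
stage [512.7  -0.8  24. ]
[557.    9.4  45. ] 45.459102498839506
[482.2  33.   45. ] 45.526805290949234
[498.6 -44.1  45. ] 45.537896306263434
[-377.61 -205.15   46.38] (array([ 2.31123e+02,  6.33822e+02,  2.41537e+02,  1.69000e-01,
        1.08000e-01, -2.37000e-01, -5.47000e-01, -3.09300e+00,
        2.00000e-03]), array([0.044, 0.098, 0.221, 0.412, 0.28 , 0.185, 0.   , 0.   , 0.001]), 0.3)
```

Request:
servo_tool(
  plan=[
    {"dx": -0.054,"dy": -0.029,"dz": 0.007},
    {"dx": -0.108,"dy": -0.058,"dz": 0.014},
    {"dx": -0.162,"dy": -0.087,"dz": 0.021},
    {"dx": -0.216,"dy": -0.116,"dz": 0.028},
    {"dx": -0.27,"dy": -0.146,"dz": 0.034},
    {"dx": -0.324,"dy": -0.176,"dz": 0.04},
    {"dx": -0.377,"dy": -0.205,"dz": 0.045},
    {"dx": -0.377,"dy": -0.205,"dz": 0.045},
    {"dx": -0.377,"dy": -0.205,"dz": 0.045},
    {"dx": -0.377,"dy": -0.205,"dz": 0.045},
  ],
)

```text
$.plan[0]: bad value
```

```bash
python3 - <<'E'
from h import *
print(read(4));i=camera_info('wrist');f=grab_frame('wrist');cv2.imwrite('pics/w1.png',f[:,:,::-1])
for P in([515.4,311.4,104],[515.4,311.4,152],[512.7,-.8,24],[557,9.4,45],[482.2,33,45],[498.6,-44.1,45]):print(P,pix(i,P).round(1))
np.save('w1.npy',i['extrinsics'])
E
```

```text
(array([ 2.31263e+02,  6.34055e+02,  2.42158e+02,  3.02000e-01,
       -2.14000e-01, -2.82000e-01, -5.47000e-01, -3.09400e+00,
        0.00000e+00]), array([0.026, 0.041, 0.116, 0.701, 0.108, 0.197, 0.   , 0.   , 0.   ]), 0.5)
[515.4, 311.4, 104] [166.  495.2]
[515.4, 311.4, 152] [156.6 522.4]
[512.7, -0.8, 24] [ 56.8 460. ]
[557, 9.4, 45] [ 69.3 482.4]
[482.2, 33, 45] [ 51.9 456.4]
[498.6, -44.1, 45] [ 35.7 461.9]
```

View pics/w1.png

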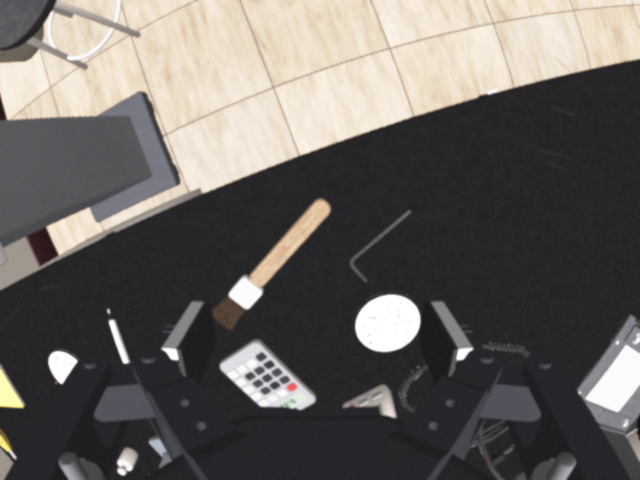

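The move was refused, so the wrist view is still of the start pose, with the calculator and brush below. I'll give every field.

Request:
servo_tool(
  plan=[
    {"ax": 0,"ay": 0,"az": 0,"dx": -0.054,"dy": -0.029,"dz": 0.007,"jaw": 0.085},
    {"ax": 0,"ay": 0,"az": 0,"dx": -0.108,"dy": -0.058,"dz": 0.014,"jaw": 0.085},
    {"ax": 0,"ay": 0,"az": 0,"dx": -0.162,"dy": -0.087,"dz": 0.021,"jaw": 0.085},
    {"ax": 0,"ay": 0,"az": 0,"dx": -0.216,"dy": -0.116,"dz": 0.028,"jaw": 0.085},
    {"ax": 0,"ay": 0,"az": 0,"dx": -0.27,"dy": -0.146,"dz": 0.034,"jaw": 0.085},
    {"ax": 0,"ay": 0,"az": 0,"dx": -0.324,"dy": -0.176,"dz": 0.04,"jaw": 0.085},
    {"ax": 0,"ay": 0,"az": 0,"dx": -0.377,"dy": -0.205,"dz": 0.045,"jaw": 0.085},
    {"ax": 0,"ay": 0,"az": 0,"dx": -0.377,"dy": -0.205,"dz": 0.045,"jaw": 0.085},
    {"ax": 0,"ay": 0,"az": 0,"dx": -0.377,"dy": -0.205,"dz": 0.045,"jaw": 0.085},
    {"ax": 0,"ay": 0,"az": 0,"dx": -0.377,"dy": -0.205,"dz": 0.045,"jaw": 0.085},
  ],
)

```text
t: 1.8
tool_pos: [514.4, 313.5, 197.5]
tcp_rot: [0.544, 3.094, 0.0]
force: [0.4, -0.5, -0.4]
grip_width: 85.1
grip_force: 0.0
```

```bash
python3 - <<'E'
from h import *
print(read(4));i=camera_info('wrist');f=grab_frame('wrist');cv2.imwrite('pics/w2.png',f[:,:,::-1])
for P in([515.4,311.4,104],[515.4,311.4,152],[512.7,-.8,24],[557,9.4,45],[482.2,33,45],[498.6,-44.1,45]):print(P,pix(i,P).round(1))
np.save('w2.npy',i['extrinsics'])
E
```

```text
(array([ 5.14406e+02,  3.13494e+02,  1.97532e+02, -3.88000e-01,
       -2.40000e-02,  1.91000e-01,  5.43000e-01,  3.09400e+00,
        0.00000e+00]), array([0.088, 0.101, 0.022, 0.592, 0.254, 0.293, 0.   , 0.   , 0.   ]), 2.0)
[515.4, 311.4, 104] [314.6 246.9]
[515.4, 311.4, 152] [314.2 276.3]
[512.7, -0.8, 24] [ 56.9 309.1]
[557, 9.4, 45] [ 72.2 349.5]
[482.2, 33, 45] [ 51.3 285.2]
[498.6, -44.1, 45] [ 20.5 314.9]
```

View pics/w2.png

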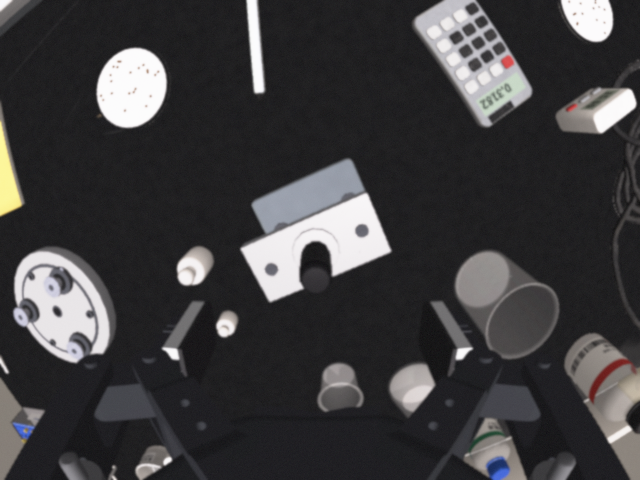

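The wrist view shows the grip top at about (315.5,279) and the bridge screws at (271,269) and (362,230). The stage centre mark is at (58,312).

```bash
python3 - <<'E'
from h import *
i=camera_info('wrist')
f=cv2.imread('pics/w2.png')
m=((f.max(2)<75)).astype(np.uint8);m[:, :285]=0;m[:,345:]=0;m[:240]=0;m[300:]=0
n,l,st,c=cv2.connectedComponentsWithStats(m);print(st[1:],c[1:])
print(onz(i,271,269,104,1),onz(i,362,230,104,1),onz(i,316.7,249.7,104,1),onz(i,315.5,279,152,1),onz(i,58,312,24,1))
print([onz(i,*p,47,1).round(1) for p in((60,283),(24,315),(80,347))])
E
```

```text
[[ 285  242   60   58 2023]] [[318.27681661 276.07760751]]
[520.23018958 278.81550382 104.        ] [515.16937027 343.54553072 104.        ] [517.78356337 311.84402288 104.        ] [517.21097965 311.34536513 152.        ] [516.36108715  -1.77057159  24.        ]
[array([483.5,  49. ,  47. ]), array([499.9, -35.1,  47. ]), array([555.9,  25.8,  47. ])]
```

Request:
servo_tool(
  plan=[
    {"ax": 0,"ay": 0,"az": 0,"dx": -0.0027,"dy": -0.0011,"dz": 0.03,"jaw": 0.085},
    {"ax": 0,"ay": 0,"az": 0,"dx": -0.0027,"dy": -0.0011,"dz": 0.06,"jaw": 0.085},
    {"ax": 0,"ay": 0,"az": 0,"dx": -0.0027,"dy": -0.0011,"dz": 0.076,"jaw": 0.05},
    {"ax": 0,"ay": 0,"az": 0,"dx": -0.0027,"dy": -0.0011,"dz": 0.076,"jaw": 0.03},
    {"ax": 0,"ay": 0,"az": 0,"dx": -0.0027,"dy": -0.0011,"dz": 0.076,"jaw": 0.01},
    {"ax": 0,"ay": 0,"az": 0,"dx": -0.0027,"dy": -0.0011,"dz": 0.076,"jaw": 0.01},
    {"ax": 0,"ay": 0,"az": 0,"dx": -0.0027,"dy": -0.0011,"dz": 0.076,"jaw": 0.01},
    {"ax": 0,"ay": 0,"az": 0,"dx": -0.0027,"dy": -0.0011,"dz": 0.076,"jaw": 0.01},
    {"ax": 0,"ay": 0,"az": 0,"dx": -0.0027,"dy": -0.0011,"dz": 0.076,"jaw": 0.01},
  ],
  newtons=60,
)

```text
t: 3.18
tool_pos: [518.5, 310.9, 123.2]
tcp_rot: [0.546, 3.091, 0.003]
force: [-0.5, 1.2, 5.6]
grip_width: 16.6
grip_force: 59.0
```

Request:
servo_tool(
  plan=[
    {"ax": 0,"ay": 0,"az": 0,"dx": -0.0,"dy": 0.0,"dz": -0.025,"jaw": 0.01},
    {"ax": 0,"ay": 0,"az": 0,"dx": -0.0,"dy": 0.0,"dz": -0.06,"jaw": 0.01},
    {"ax": 0,"ay": 0,"az": 0,"dx": 0,"dy": 0,"dz": -0.092,"jaw": 0.01},
    {"ax": 0,"ay": 0,"az": 0,"dx": 0,"dy": 0,"dz": -0.092,"jaw": 0.01},
    {"ax": 0,"ay": 0,"az": 0,"dx": -0.01,"dy": -0.045,"dz": -0.092,"jaw": 0.01},
    {"ax": 0,"ay": 0,"az": 0,"dx": -0.02,"dy": -0.09,"dz": -0.092,"jaw": 0.01},
    {"ax": 0,"ay": 0,"az": 0,"dx": -0.031,"dy": -0.136,"dz": -0.092,"jaw": 0.01},
    {"ax": 0,"ay": 0,"az": 0,"dx": -0.042,"dy": -0.182,"dz": -0.092,"jaw": 0.01},
    {"ax": 0,"ay": 0,"az": 0,"dx": -0.052,"dy": -0.228,"dz": -0.092,"jaw": 0.01},
    {"ax": 0,"ay": 0,"az": 0,"dx": -0.0625,"dy": -0.273,"dz": -0.092,"jaw": 0.01},
    {"ax": 0,"ay": 0,"az": 0,"dx": -0.0625,"dy": -0.273,"dz": -0.06,"jaw": 0.01},
    {"ax": 0,"ay": 0,"az": 0,"dx": -0.0625,"dy": -0.273,"dz": -0.028,"jaw": 0.01},
    {"ax": 0,"ay": 0,"az": 0,"dx": -0.0625,"dy": -0.273,"dz": -0.028,"jaw": 0.01},
    {"ax": 0,"ay": 0,"az": 0,"dx": -0.0625,"dy": -0.273,"dz": -0.028,"jaw": 0.01},
  ],
)

```text
t: 4.92
tool_pos: [482.4, 32.6, 149.1]
tcp_rot: [-0.546, -3.093, 0.0]
force: [0.3, 0.4, -1.0]
grip_width: 16.7
grip_force: 59.5
```

```bash
python3 - <<'E'
from h import *
print(read(4));i=camera_info('scene');f=grab_frame('scene')
u,v=pix(i,[512,0,60],0).astype(int);print(u,v,f.shape)
c=f[max(v-75,0):v+75,max(u-100,0):u+100,::-1];cv2.imwrite('pics/s2.png',cv2.resize(c,None,fx=4,fy=4,interpolation=cv2.INTER_CUBIC))
w=grab_frame('wrist');cv2.imwrite('pics/w3.png',w[:,:,::-1]);iw=camera_info('wrist');np.save('w3.npy',iw['extrinsics'])
for P in([483,33,45],[558,9.5,45],[499.5,-44.3,45]):print(pix(iw,P))
E
```

```text
(array([ 4.83319e+02,  3.25510e+01,  1.50491e+02,  5.09000e-01,
        7.50000e-02, -1.73300e+00,  5.46000e-01,  3.09200e+00,
        0.00000e+00]), array([0.147, 0.006, 0.246, 0.686, 0.471, 0.662, 0.   , 0.001, 0.   ]), 5.125)
397 225 (480, 640, 3)
[317.46681071 238.52766418]
[322.09164763 337.75913097]
[225.2199445  293.55277171]
```

View pics/w3.png

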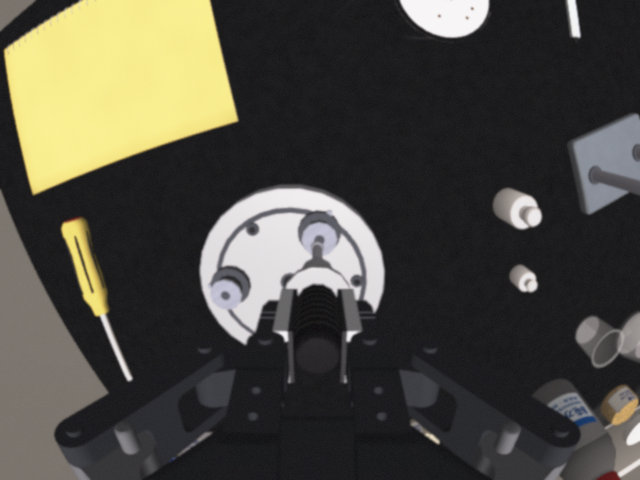

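View pics/s2.png

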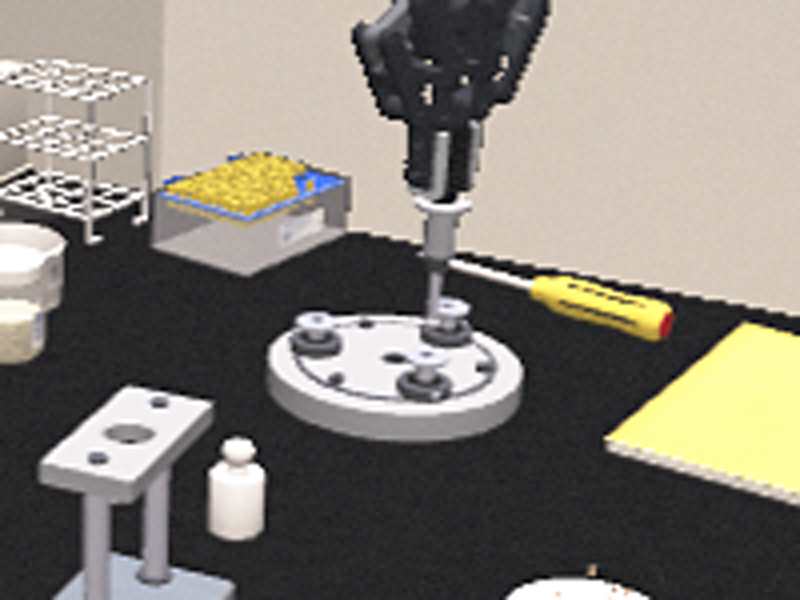

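The wrist view shows the probe tip near (318,243) and the head of B around (320,237). The scene view shows the tip at about (435,310) in the crop and the near head B at (430,360).

```bash
python3 - <<'E'
from h import *
i=camera_info('scene');iw=camera_info('wrist')
for z in(45,55,61,65):
  p=pix(i,[483.3,32.5,z],0);print(z,(p-[297,150])*4,pix(iw,[483.3,32.5,z]))
r=read(6);print(r)
# scene-based tip estimate: cast ray through observed ball at z~61 and dot of head B
for (u,v),z in(((434,312),65),((432,352),45)):print(onz(i,297+u/4,150+v/4,z))
for (u,v),z in(((318,243),61),((320,240),45)):print(onz(iw,u,v,z,1))
E
```

```text
45 [427.71372826 356.62813028] [316.92085962 239.16915952]
55 [429.11758743 339.75209613] [316.94432322 243.83548553]
61 [429.96461347 329.56984954] [316.95931192 246.81629941]
65 [430.53127395 322.75792578] [316.96971373 248.88488375]
(array([ 4.82721e+02,  3.25300e+01,  1.49733e+02, -1.35000e-01,
       -7.90000e-02, -1.79300e+00,  5.46000e-01,  3.09300e+00,
       -0.00000e+00]), array([0.145, 0.015, 0.234, 0.41 , 0.483, 0.415, 0.   , 0.   , 0.   ]), 5.525)
[487.39796466  16.58178414  65.        ]
[483.65276828  25.10838002  45.        ]
[481.13657339  33.98418956  61.        ]
[484.56183754  34.24919366  45.        ]
```

Request:
servo_tool(
  plan=[
    {"ax": 0,"ay": 0,"az": 0,"dx": 0,"dy": 0,"dz": 0.006,"jaw": 0.01},
    {"ax": 0,"ay": 0,"az": 0,"dx": 0,"dy": 0,"dz": 0.012,"jaw": 0.01},
    {"ax": 0,"ay": 0,"az": 0,"dx": 0,"dy": 0,"dz": 0.014,"jaw": 0.01},
    {"ax": 0,"ay": 0,"az": 0,"dx": 0,"dy": 0,"dz": 0.016,"jaw": 0.01},
    {"ax": 0,"ay": 0,"az": 0,"dx": 0,"dy": 0,"dz": 0.016,"jaw": 0.01},
  ],
)

```text
t: 6.15
tool_pos: [482.6, 32.4, 133.7]
tcp_rot: [-0.547, -3.094, 0.0]
force: [-1.7, -0.3, 2.0]
grip_width: 16.4
grip_force: 59.9
```

```bash
python3 - <<'E'
from h import *
for _ in range(2):
  r=read(6);print(r[0][:6],r[1][:6],r[2])
E
```

```text
[ 4.82623e+02  3.24640e+01  1.33638e+02 -8.48000e-01 -5.90000e-02
  1.77500e+00] [0.018 0.013 0.052 0.625 0.353 0.355] 6.45
[ 4.82583e+02  3.24750e+01  1.33440e+02 -7.49000e-01 -4.23000e-01
  2.42600e+00] [0.018 0.005 0.029 0.812 0.563 0.638] 6.75
```

Request:
servo_tool(
  plan=[
    {"ax": 0,"ay": 0,"az": 0,"dx": 0,"dy": 0,"dz": 0.001,"jaw": 0.01},
    {"ax": 0,"ay": 0,"az": 0,"dx": 0,"dy": 0,"dz": 0.002,"jaw": 0.01},
    {"ax": 0,"ay": 0,"az": 0,"dx": 0,"dy": 0,"dz": 0.002,"jaw": 0.01},
  ],
)

```text
t: 7.12
tool_pos: [482.7, 32.5, 131.5]
tcp_rot: [0.547, 3.093, -0.0]
force: [-0.9, 0.3, 3.4]
grip_width: 16.6
grip_force: 60.1
```

```bash
python3 - <<'E'
from h import *
for _ in range(2):
  r=read(6);print(r[0][:6],r[1][:6],r[2])
E
```

```text
[ 4.82639e+02  3.24650e+01  1.31481e+02 -1.22600e+00 -3.73000e-01
  3.53600e+00] [0.006 0.003 0.02  0.268 0.386 0.356] 7.425
[ 4.82601e+02  3.24810e+01  1.31392e+02 -1.09300e+00 -1.60000e-02
  3.83200e+00] [0.012 0.012 0.019 0.47  0.504 0.497] 7.725
```

Request:
servo_tool(
  plan=[
    {"ax": 0,"ay": 0,"az": 0,"dx": 0,"dy": 0,"dz": 0.0007,"jaw": 0.01},
    {"ax": 0,"ay": 0,"az": 0,"dx": 0,"dy": 0,"dz": 0.0007,"jaw": 0.01},
  ],
)

```text
t: 7.98
tool_pos: [482.6, 32.5, 130.7]
tcp_rot: [0.547, 3.093, -0.0]
force: [-1.8, -0.3, 3.2]
grip_width: 16.8
grip_force: 60.2
```

```bash
python3 - <<'E'
from h import *
for _ in range(2):
  r=read(6);print(r[0][:6],r[1][:6],r[2])
E
```

```text
[ 4.82592e+02  3.24780e+01  1.30700e+02 -6.65000e-01 -1.31000e-01
  4.05500e+00] [0.007 0.008 0.014 0.201 0.355 0.295] 8.275
[ 4.82564e+02  3.24830e+01  1.30662e+02 -1.06600e+00  2.24000e-01
  4.34100e+00] [0.014 0.013 0.02  0.501 0.588 0.264] 8.575
```

Request:
servo_tool(
  plan=[
    {"ax": 0,"ay": 0,"az": 0,"dx": 0,"dy": 0,"dz": -0.02,"jaw": 0.01},
    {"ax": 0,"ay": 0,"az": 0,"dx": -0.03,"dy": 0.002,"dz": -0.02,"jaw": 0.01},
    {"ax": 0,"ay": 0,"az": 0,"dx": -0.078,"dy": 0.004,"dz": -0.02,"jaw": 0.01},
    {"ax": 0,"ay": 0,"az": 0,"dx": -0.078,"dy": 0.004,"dz": -0.02,"jaw": 0.01},
    {"ax": 0,"ay": 0,"az": 0,"dx": -0.078,"dy": 0.004,"dz": -0.012,"jaw": 0.01},
    {"ax": 0,"ay": 0,"az": 0,"dx": -0.078,"dy": 0.004,"dz": -0.008,"jaw": 0.01},
    {"ax": 0,"ay": 0,"az": 0,"dx": -0.078,"dy": 0.004,"dz": -0.005,"jaw": 0.01},
    {"ax": 0,"ay": 0,"az": 0,"dx": -0.078,"dy": 0.004,"dz": -0.0035,"jaw": 0.01},
    {"ax": 0,"ay": 0,"az": 0,"dx": -0.078,"dy": 0.004,"dz": -0.0035,"jaw": 0.01},
  ],
)

```text
t: 9.7
tool_pos: [557.1, 9.6, 134.3]
tcp_rot: [0.546, 3.093, -0.0]
force: [-0.1, -0.1, -1.7]
grip_width: 16.7
grip_force: 59.5
```

```bash
python3 - <<'E'
from h import *
for _ in range(2):
  r=read(6);print(r[0][:6],r[1][:6],r[2])
E
```

```text
[ 5.57303e+02  9.51500e+00  1.34400e+02  6.20000e-02  1.49000e-01
 -1.75400e+00] [0.038 0.023 0.038 0.608 0.282 0.343] 10.0
[ 5.57210e+02  9.50000e+00  1.34182e+02  1.03000e-01  2.81000e-01
 -1.68900e+00] [0.035 0.016 0.06  0.576 0.482 0.472] 10.3
```

Request:
servo_tool(
  plan=[
    {"ax": 0,"ay": 0,"az": 0,"dx": 0,"dy": 0,"dz": 0.0015,"jaw": 0.01},
    {"ax": 0,"ay": 0,"az": 0,"dx": 0,"dy": 0,"dz": 0.003,"jaw": 0.01},
    {"ax": 0,"ay": 0,"az": 0,"dx": 0,"dy": 0,"dz": 0.004,"jaw": 0.01},
    {"ax": 0,"ay": 0,"az": 0,"dx": 0,"dy": 0,"dz": 0.004,"jaw": 0.01},
  ],
)

```text
t: 10.8
tool_pos: [557.4, 9.5, 130.5]
tcp_rot: [0.547, 3.093, -0.0]
force: [-1.4, -0.1, 0.6]
grip_width: 16.6
grip_force: 59.8
```

```bash
python3 - <<'E'
from h import *
r=read(4);print(r[0][:6],r[1][:6],r[2])
E
```

```text
[ 5.57377e+02  9.48200e+00  1.30480e+02 -6.61000e-01  1.34000e-01
  1.27600e+00] [0.02  0.013 0.052 0.208 0.43  0.524] 11.0
```

Request:
servo_tool(
  plan=[
    {"ax": 0,"ay": 0,"az": 0,"dx": 0,"dy": 0,"dz": 0.0015,"jaw": 0.01},
    {"ax": 0,"ay": 0,"az": 0,"dx": 0,"dy": 0,"dz": 0.003,"jaw": 0.01},
    {"ax": 0,"ay": 0,"az": 0,"dx": 0,"dy": 0,"dz": 0.003,"jaw": 0.01},
    {"ax": 0,"ay": 0,"az": 0,"dx": 0,"dy": 0,"dz": 0.003,"jaw": 0.01},
  ],
)

```text
t: 11.5
tool_pos: [557.4, 9.5, 127.5]
tcp_rot: [0.547, 3.093, -0.0]
force: [-0.8, -0.5, 4.0]
grip_width: 17.1
grip_force: 60.0
```

```bash
python3 - <<'E'
from h import *
for _ in range(2):
  r=read(7);print(r[0][:6],r[1][:6],r[2])
E
```

```text
[ 5.57363e+02  9.47900e+00  1.27336e+02 -3.43000e-01  2.62000e-01
  3.97600e+00] [0.022 0.018 0.055 0.277 0.205 0.401] 11.85
[ 5.57294e+02  9.48900e+00  1.27218e+02 -3.40000e-01  1.86000e-01
  4.17100e+00] [0.011 0.008 0.02  0.252 0.221 0.52 ] 12.2
```

Request:
servo_tool(
  plan=[
    {"ax": 0,"ay": 0,"az": 0,"dx": 0,"dy": 0,"dz": -0.023,"jaw": 0.01},
    {"ax": 0,"ay": 0,"az": 0,"dx": 0.014,"dy": -0.028,"dz": -0.023,"jaw": 0.01},
    {"ax": 0,"ay": 0,"az": 0,"dx": 0.036,"dy": -0.0707,"dz": -0.023,"jaw": 0.01},
    {"ax": 0,"ay": 0,"az": 0,"dx": 0.036,"dy": -0.0707,"dz": -0.023,"jaw": 0.01},
    {"ax": 0,"ay": 0,"az": 0,"dx": 0.036,"dy": -0.0707,"dz": -0.015,"jaw": 0.01},
    {"ax": 0,"ay": 0,"az": 0,"dx": 0.036,"dy": -0.0707,"dz": -0.01,"jaw": 0.01},
    {"ax": 0,"ay": 0,"az": 0,"dx": 0.036,"dy": -0.0707,"dz": -0.0075,"jaw": 0.01},
    {"ax": 0,"ay": 0,"az": 0,"dx": 0.036,"dy": -0.0707,"dz": -0.006,"jaw": 0.01},
    {"ax": 0,"ay": 0,"az": 0,"dx": 0.036,"dy": -0.0707,"dz": -0.006,"jaw": 0.01},
  ],
)

```text
t: 13.32
tool_pos: [499.4, -44.3, 133.5]
tcp_rot: [0.546, 3.094, 0.001]
force: [-0.2, 1.0, 1.5]
grip_width: 16.6
grip_force: 60.0
```

```bash
python3 - <<'E'
from h import *
r=read(5);print(r[0][:6],r[1][:6],r[2])
E
```

```text
[499.321 -44.369 133.454  -0.727   1.313   1.822] [0.037 0.038 0.036 0.641 0.596 0.515] 13.575
```

Request:
servo_tool(
  plan=[
    {"ax": 0,"ay": 0,"az": 0,"dx": 0,"dy": 0,"dz": 0.0015,"jaw": 0.01},
    {"ax": 0,"ay": 0,"az": 0,"dx": 0,"dy": 0,"dz": 0.0024,"jaw": 0.01},
    {"ax": 0,"ay": 0,"az": 0,"dx": 0,"dy": 0,"dz": 0.0024,"jaw": 0.01},
    {"ax": 0,"ay": 0,"az": 0,"dx": 0,"dy": 0,"dz": 0.0024,"jaw": 0.01},
  ],
)

```text
t: 14.08
tool_pos: [499.3, -44.5, 131.0]
tcp_rot: [0.547, 3.093, 0.0]
force: [-0.4, 2.5, 3.0]
grip_width: 16.5
grip_force: 60.2
```

```bash
python3 - <<'E'
from h import *
for _ in range(2):
  r=read(7);print(r[0][:6],r[1][:6],r[2])
E
```

```text
[499.262 -44.548 130.866  -0.77    2.183   3.397] [0.021 0.013 0.037 0.494 0.432 0.408] 14.425
[ 4.99206e+02 -4.45520e+01  1.30780e+02 -3.39000e-01  2.53400e+00
  3.72900e+00] [0.019 0.013 0.011 0.584 0.389 0.268] 14.775
```

Request:
servo_tool(
  plan=[
    {"ax": 0,"ay": 0,"az": 0,"dx": 0,"dy": 0,"dz": 0.0008,"jaw": 0.01},
    {"ax": 0,"ay": 0,"az": 0,"dx": 0,"dy": 0,"dz": 0.0014,"jaw": 0.01},
    {"ax": 0,"ay": 0,"az": 0,"dx": 0,"dy": 0,"dz": 0.002,"jaw": 0.01},
    {"ax": 0,"ay": 0,"az": 0,"dx": 0,"dy": 0,"dz": 0.0025,"jaw": 0.01},
    {"ax": 0,"ay": 0,"az": 0,"dx": 0,"dy": 0,"dz": 0.003,"jaw": 0.01},
    {"ax": 0,"ay": 0,"az": 0,"dx": 0,"dy": 0,"dz": 0.0035,"jaw": 0.01},
    {"ax": 0,"ay": 0,"az": 0,"dx": 0,"dy": 0,"dz": 0.0038,"jaw": 0.01},
    {"ax": 0,"ay": 0,"az": 0,"dx": 0,"dy": 0,"dz": 0.0038,"jaw": 0.01},
  ],
)

```text
t: 15.78
tool_pos: [499.7, -44.7, 128.4]
tcp_rot: [0.546, 3.093, -0.0]
force: [-2.4, 1.7, 10.1]
grip_width: 16.7
grip_force: 60.9
```

```bash
python3 - <<'E'
from h import *
for _ in range(2):
  r=read(4);print(r[0][:6],r[1][:6],r[2])
E
```

```text
[499.706 -44.706 128.353  -2.679   3.001   9.581] [0.011 0.008 0.009 0.207 0.418 0.389] 15.975
[499.708 -44.715 128.362  -2.377   2.66   10.015] [0.008 0.011 0.014 0.214 0.433 0.438] 16.175
```

Request:
servo_tool(
  plan=[
    {"ax": 0,"ay": 0,"az": 0,"dx": 0,"dy": 0,"dz": 0.0005,"jaw": 0.01},
    {"ax": 0,"ay": 0,"az": 0,"dx": 0,"dy": 0,"dz": 0.001,"jaw": 0.01},
    {"ax": 0,"ay": 0,"az": 0,"dx": 0,"dy": 0,"dz": 0.0013,"jaw": 0.01},
    {"ax": 0,"ay": 0,"az": 0,"dx": 0,"dy": 0,"dz": 0.0013,"jaw": 0.01},
  ],
)

```text
t: 16.68
tool_pos: [499.7, -44.7, 127.1]
tcp_rot: [0.546, 3.093, -0.0]
force: [-2.0, 1.7, 10.2]
grip_width: 16.4
grip_force: 60.9
```

```bash
python3 - <<'E'
from h import *
r=read(5);print(r[0][:6],r[1][:6],r[2])
E
```

```text
[499.712 -44.708 127.051  -2.282   2.58    9.534] [0.016 0.015 0.02  0.512 0.278 0.442] 16.925
```

Request:
servo_tool(
  plan=[
    {"ax": 0,"ay": 0,"az": 0,"dx": 0,"dy": 0,"dz": -0.006,"jaw": 0.01},
    {"ax": 0,"ay": 0,"az": 0,"dx": 0,"dy": 0,"dz": -0.011,"jaw": 0.01},
    {"ax": 0,"ay": 0,"az": 0,"dx": 0,"dy": 0,"dz": -0.011,"jaw": 0.01},
    {"ax": 0,"ay": 0,"az": 0,"dx": 0,"dy": 0,"dz": -0.011,"jaw": 0.01},
    {"ax": 0,"ay": 0,"az": 0,"dx": 0,"dy": 0,"dz": -0.007,"jaw": 0.01},
    {"ax": 0,"ay": 0,"az": 0,"dx": 0,"dy": 0,"dz": -0.004,"jaw": 0.01},
    {"ax": 0,"ay": 0,"az": 0,"dx": 0,"dy": 0,"dz": -0.0028,"jaw": 0.01},
    {"ax": 0,"ay": 0,"az": 0,"dx": 0,"dy": 0,"dz": -0.0028,"jaw": 0.01},
    {"ax": 0,"ay": 0,"az": 0,"dx": 0,"dy": 0,"dz": -0.0028,"jaw": 0.01},
  ],
)

```text
t: 18.05
tool_pos: [499.4, -44.7, 128.9]
tcp_rot: [0.546, 3.093, -0.0]
force: [-0.5, 0.5, 3.8]
grip_width: 16.6
grip_force: 60.2
```

```bash
python3 - <<'E'
from h import *
for _ in range(2):
  r=read(7);print(r[0][:6],r[1][:6],r[2])
E
```

```text
[ 4.99302e+02 -4.46670e+01  1.28679e+02 -4.11000e-01 -2.94000e-01
  3.37900e+00] [0.016 0.017 0.066 0.398 0.531 0.338] 18.4
[ 4.99243e+02 -4.46150e+01  1.28521e+02 -5.50000e-01 -1.01000e-01
  3.78800e+00] [0.022 0.011 0.035 0.438 0.21  0.459] 18.75
```

Request:
servo_tool(
  plan=[
    {"ax": 0,"ay": 0,"az": 0,"dx": 0,"dy": 0,"dz": 0.001,"jaw": 0.01},
    {"ax": 0,"ay": 0,"az": 0,"dx": 0,"dy": 0,"dz": 0.002,"jaw": 0.01},
    {"ax": 0,"ay": 0,"az": 0,"dx": 0,"dy": 0,"dz": 0.003,"jaw": 0.01},
    {"ax": 0,"ay": 0,"az": 0,"dx": 0,"dy": 0,"dz": 0.0035,"jaw": 0.01},
    {"ax": 0,"ay": 0,"az": 0,"dx": 0,"dy": 0,"dz": 0.0035,"jaw": 0.01},
    {"ax": 0,"ay": 0,"az": 0,"dx": 0,"dy": 0,"dz": 0.0035,"jaw": 0.01},
  ],
)

```text
t: 19.5
tool_pos: [499.7, -44.7, 126.3]
tcp_rot: [0.546, 3.093, -0.0]
force: [-2.8, -1.1, 9.9]
grip_width: 16.5
grip_force: 60.9
```

```bash
python3 - <<'E'
from h import *
r=read(6);print(r[0][:6],r[1][:6],r[2])
E
```

```text
[ 4.99729e+02 -4.47500e+01  1.26328e+02 -1.97900e+00 -2.51000e-01
  9.36800e+00] [0.007 0.007 0.007 0.373 0.413 0.523] 19.8
```

Request:
servo_tool(
  plan=[
    {"ax": 0,"ay": 0,"az": 0,"dx": 0,"dy": 0,"dz": -0.012,"jaw": 0.01},
    {"ax": 0,"ay": 0,"az": 0,"dx": 0,"dy": 0,"dz": -0.024,"jaw": 0.01},
    {"ax": 0,"ay": 0,"az": 0,"dx": 0.021,"dy": 0.033,"dz": -0.024,"jaw": 0.01},
    {"ax": 0,"ay": 0,"az": 0,"dx": 0.0424,"dy": 0.0667,"dz": -0.024,"jaw": 0.01},
    {"ax": 0,"ay": 0,"az": 0,"dx": 0.0424,"dy": 0.0667,"dz": -0.024,"jaw": 0.01},
    {"ax": 0,"ay": 0,"az": 0,"dx": 0.0424,"dy": 0.0667,"dz": -0.02,"jaw": 0.01},
    {"ax": 0,"ay": 0,"az": 0,"dx": 0.0424,"dy": 0.0667,"dz": -0.014,"jaw": 0.01},
    {"ax": 0,"ay": 0,"az": 0,"dx": 0.0424,"dy": 0.0667,"dz": -0.01,"jaw": 0.01},
    {"ax": 0,"ay": 0,"az": 0,"dx": 0.0424,"dy": 0.0667,"dz": -0.008,"jaw": 0.01},
    {"ax": 0,"ay": 0,"az": 0,"dx": 0.0424,"dy": 0.0667,"dz": -0.006,"jaw": 0.01},
    {"ax": 0,"ay": 0,"az": 0,"dx": 0.0424,"dy": 0.0667,"dz": -0.005,"jaw": 0.01},
    {"ax": 0,"ay": 0,"az": 0,"dx": 0.0424,"dy": 0.0667,"dz": -0.004,"jaw": 0.01},
    {"ax": 0,"ay": 0,"az": 0,"dx": 0.0424,"dy": 0.0667,"dz": -0.003,"jaw": 0.01},
    {"ax": 0,"ay": 0,"az": 0,"dx": 0.0424,"dy": 0.0667,"dz": -0.002,"jaw": 0.01},
    {"ax": 0,"ay": 0,"az": 0,"dx": 0.0424,"dy": 0.0667,"dz": -0.0015,"jaw": 0.01},
    {"ax": 0,"ay": 0,"az": 0,"dx": 0.0424,"dy": 0.0667,"dz": -0.0015,"jaw": 0.01},
  ],
)

```text
t: 21.8
tool_pos: [483.1, 32.2, 128.6]
tcp_rot: [0.546, 3.092, -0.002]
force: [-3.6, -1.2, 10.7]
grip_width: 16.5
grip_force: 61.1
```

```bash
python3 - <<'E'
from h import *
for _ in range(2):
  r=read(4);print(r[0][:6],r[1][:6],r[2])
E
```

```text
[483.04   32.219 128.547  -3.269  -1.589  10.461] [0.012 0.007 0.011 0.265 0.195 0.684] 22.0
[483.042  32.223 128.56   -3.574  -1.079   9.982] [0.005 0.004 0.002 0.173 0.104 0.39 ] 22.2
```

Request:
servo_tool(
  plan=[
    {"ax": 0,"ay": 0,"az": 0,"dx": 0,"dy": 0,"dz": 0.0005,"jaw": 0.01},
    {"ax": 0,"ay": 0,"az": 0,"dx": 0,"dy": 0,"dz": 0.001,"jaw": 0.01},
    {"ax": 0,"ay": 0,"az": 0,"dx": 0,"dy": 0,"dz": 0.0015,"jaw": 0.01},
    {"ax": 0,"ay": 0,"az": 0,"dx": 0,"dy": 0,"dz": 0.0018,"jaw": 0.01},
    {"ax": 0,"ay": 0,"az": 0,"dx": 0,"dy": 0,"dz": 0.0018,"jaw": 0.01},
  ],
)

```text
t: 22.82
tool_pos: [483.1, 32.2, 126.8]
tcp_rot: [0.545, 3.092, -0.002]
force: [-3.7, -1.7, 11.5]
grip_width: 16.7
grip_force: 61.2
```

```bash
python3 - <<'E'
from h import *
r=read(4);print(r[0][:6],r[1][:6],r[2])
E
```

```text
[483.048  32.23  126.776  -3.54   -1.348  10.525] [0.016 0.013 0.019 0.531 0.516 0.595] 23.025
```

Request:
servo_tool(
  plan=[
    {"ax": 0,"ay": 0,"az": 0,"dx": 0,"dy": 0,"dz": -0.006,"jaw": 0.01},
    {"ax": 0,"ay": 0,"az": 0,"dx": 0,"dy": 0,"dz": -0.011,"jaw": 0.01},
    {"ax": 0,"ay": 0,"az": 0,"dx": 0,"dy": 0,"dz": -0.011,"jaw": 0.01},
    {"ax": 0,"ay": 0,"az": 0,"dx": 0,"dy": 0,"dz": -0.011,"jaw": 0.01},
    {"ax": 0,"ay": 0,"az": 0,"dx": 0,"dy": 0,"dz": -0.007,"jaw": 0.01},
    {"ax": 0,"ay": 0,"az": 0,"dx": 0,"dy": 0,"dz": -0.004,"jaw": 0.01},
    {"ax": 0,"ay": 0,"az": 0,"dx": 0,"dy": 0,"dz": -0.0028,"jaw": 0.01},
    {"ax": 0,"ay": 0,"az": 0,"dx": 0,"dy": 0,"dz": -0.0028,"jaw": 0.01},
    {"ax": 0,"ay": 0,"az": 0,"dx": 0,"dy": 0,"dz": -0.0028,"jaw": 0.01},
    {"ax": 0,"ay": 0,"az": 0,"dx": 0,"dy": 0,"dz": -0.0028,"jaw": 0.01},
  ],
)

```text
t: 24.28
tool_pos: [482.4, 32.6, 127.7]
tcp_rot: [0.547, 3.093, 0.0]
force: [-0.2, 0.6, 3.8]
grip_width: 16.6
grip_force: 60.2
```

```bash
python3 - <<'E'
from h import *
for _ in range(2):
  r=read(7);print(r[0][:6],r[1][:6],r[2], r[0][2]+(r[0][5]-.28)/.8)
E
```

```text
[ 4.82340e+02  3.26190e+01  1.27606e+02 -7.07000e-01 -1.31000e-01
  4.05200e+00] [0.022 0.008 0.049 0.742 0.501 0.397] 24.625 132.321
[ 4.82278e+02  3.26180e+01  1.27506e+02 -1.17000e-01  4.14000e-01
  4.26500e+00] [0.012 0.013 0.012 0.262 0.382 0.41 ] 24.975 132.48725
```

Request:
servo_tool(
  plan=[
    {"ax": 0,"ay": 0,"az": 0,"dx": 0,"dy": 0,"dz": 0.001,"jaw": 0.01},
    {"ax": 0,"ay": 0,"az": 0,"dx": 0,"dy": 0,"dz": 0.002,"jaw": 0.01},
    {"ax": 0,"ay": 0,"az": 0,"dx": 0,"dy": 0,"dz": 0.0028,"jaw": 0.01},
    {"ax": 0,"ay": 0,"az": 0,"dx": 0,"dy": 0,"dz": 0.0032,"jaw": 0.01},
    {"ax": 0,"ay": 0,"az": 0,"dx": 0,"dy": 0,"dz": 0.0032,"jaw": 0.01},
    {"ax": 0,"ay": 0,"az": 0,"dx": 0,"dy": 0,"dz": 0.0032,"jaw": 0.01},
  ],
)

```text
t: 25.72
tool_pos: [482.8, 32.5, 125.7]
tcp_rot: [0.546, 3.093, -0.0]
force: [-2.0, 0.0, 11.2]
grip_width: 17.0
grip_force: 61.0
```

```bash
python3 - <<'E'
from h import *
r=read(5);print(r[0][:6],r[1][:6],r[2])
E
```

```text
[482.816  32.528 125.747  -1.932   0.708  10.831] [0.011 0.007 0.008 0.71  0.33  0.164] 25.975
```

Request:
servo_tool(
  plan=[
    {"ax": 0,"ay": 0,"az": 0,"dx": 0,"dy": 0,"dz": -0.006,"jaw": 0.01},
    {"ax": 0,"ay": 0,"az": 0,"dx": 0,"dy": 0,"dz": -0.011,"jaw": 0.01},
    {"ax": 0,"ay": 0,"az": 0,"dx": 0,"dy": 0,"dz": -0.011,"jaw": 0.01},
    {"ax": 0,"ay": 0,"az": 0,"dx": 0,"dy": 0,"dz": -0.011,"jaw": 0.01},
    {"ax": 0,"ay": 0,"az": 0,"dx": 0,"dy": 0,"dz": -0.007,"jaw": 0.01},
    {"ax": 0,"ay": 0,"az": 0,"dx": 0,"dy": 0,"dz": -0.004,"jaw": 0.01},
    {"ax": 0,"ay": 0,"az": 0,"dx": 0,"dy": 0,"dz": -0.003,"jaw": 0.01},
    {"ax": 0,"ay": 0,"az": 0,"dx": 0,"dy": 0,"dz": -0.003,"jaw": 0.01},
    {"ax": 0,"ay": 0,"az": 0,"dx": 0,"dy": 0,"dz": -0.003,"jaw": 0.01},
    {"ax": 0,"ay": 0,"az": 0,"dx": 0,"dy": 0,"dz": -0.003,"jaw": 0.01},
  ],
)

```text
t: 27.22
tool_pos: [482.3, 32.6, 127.5]
tcp_rot: [0.547, 3.093, -0.0]
force: [-0.1, 0.2, 3.3]
grip_width: 16.4
grip_force: 60.2
```

```bash
python3 - <<'E'
from h import *
for _ in range(2):
  r=read(7);print(r[0][:6],r[1][:6],r[2], r[0][2]+(r[0][5]-.28)/.8)
E
```

```text
[ 4.82272e+02  3.25980e+01  1.27377e+02 -4.48000e-01  1.13000e-01
  3.24400e+00] [0.014 0.009 0.045 0.594 0.508 0.397] 27.575 131.082
[ 4.82216e+02  3.26070e+01  1.27265e+02 -4.45000e-01 -1.01000e-01
  3.32100e+00] [0.017 0.011 0.011 0.509 0.426 0.71 ] 27.925 131.06625
```

Request:
servo_tool(
  plan=[
    {"ax": 0,"ay": 0,"az": 0,"dx": 0,"dy": 0,"dz": 0.001,"jaw": 0.01},
    {"ax": 0,"ay": 0,"az": 0,"dx": 0,"dy": 0,"dz": 0.0015,"jaw": 0.01},
    {"ax": 0,"ay": 0,"az": 0,"dx": 0,"dy": 0,"dz": 0.0015,"jaw": 0.01},
  ],
)

```text
t: 28.3
tool_pos: [482.3, 32.6, 126.0]
tcp_rot: [0.547, 3.093, 0.0]
force: [-0.8, -0.9, 4.9]
grip_width: 16.5
grip_force: 60.5
```

```bash
python3 - <<'E'
from h import *
for _ in range(2):
  r=read(5);print(r[0][:6],r[1][:6],r[2], r[0][2]+(r[0][5]-.28)/.8)
E
```

```text
[ 4.82332e+02  3.25940e+01  1.26032e+02 -1.33900e+00  2.95000e-01
  5.13300e+00] [0.016 0.006 0.015 0.322 0.49  0.986] 28.55 132.09825Traceback (most recent call last):
  File "<stdin>", line 3, in <module>
  File "h.py", line 24, in read
    for _ in range(n): grab_frame('top');s=get_state();a.append(np.r_[s['tool_pos'],s['force'],s['tcp_rot']])
                       ~~~~~~~~~~^^^^^^^
ValueError: 200 camera calls are used up
```

Request:
servo_tool(
  plan=[
    {"ax": 0,"ay": 0,"az": 0,"dx": 0,"dy": 0,"dz": -0.012,"jaw": 0.01},
    {"ax": 0,"ay": 0,"az": 0,"dx": 0,"dy": 0,"dz": -0.022,"jaw": 0.01},
    {"ax": 0,"ay": 0,"az": 0,"dx": -0.035,"dy": 0.002,"dz": -0.022,"jaw": 0.01},
    {"ax": 0,"ay": 0,"az": 0,"dx": -0.078,"dy": 0.004,"dz": -0.022,"jaw": 0.01},
    {"ax": 0,"ay": 0,"az": 0,"dx": -0.078,"dy": 0.004,"dz": -0.022,"jaw": 0.01},
    {"ax": 0,"ay": 0,"az": 0,"dx": -0.078,"dy": 0.004,"dz": -0.014,"jaw": 0.01},
    {"ax": 0,"ay": 0,"az": 0,"dx": -0.078,"dy": 0.004,"dz": -0.008,"jaw": 0.01},
    {"ax": 0,"ay": 0,"az": 0,"dx": -0.078,"dy": 0.004,"dz": -0.005,"jaw": 0.01},
    {"ax": 0,"ay": 0,"az": 0,"dx": -0.078,"dy": 0.004,"dz": -0.003,"jaw": 0.01},
    {"ax": 0,"ay": 0,"az": 0,"dx": -0.078,"dy": 0.004,"dz": -0.0015,"jaw": 0.01},
    {"ax": 0,"ay": 0,"az": 0,"dx": -0.078,"dy": 0.004,"dz": -0.001,"jaw": 0.01},
    {"ax": 0,"ay": 0,"az": 0,"dx": -0.078,"dy": 0.004,"dz": -0.001,"jaw": 0.01},
    {"ax": 0,"ay": 0,"az": 0,"dx": -0.078,"dy": 0.004,"dz": -0.001,"jaw": 0.01},
    {"ax": 0,"ay": 0,"az": 0,"dx": -0.078,"dy": 0.004,"dz": -0.001,"jaw": 0.01},
  ],
)

```text
t: 30.5
tool_pos: [556.6, 9.7, 126.8]
tcp_rot: [-0.547, -3.093, -0.0]
force: [-3.5, 1.8, 4.5]
grip_width: 16.6
grip_force: 60.4
```

Request:
servo_tool(
  plan=[
    {"ax": 0,"ay": 0,"az": 0,"dx": 0,"dy": 0,"dz": 0,"jaw": 0.01},
  ],
)

```text
t: 30.62
tool_pos: [556.9, 9.7, 126.8]
tcp_rot: [0.547, 3.093, 0.0]
force: [-3.5, 1.0, 3.7]
grip_width: 16.9
grip_force: 60.4
```

Request:
servo_tool(
  plan=[
    {"ax": 0,"ay": 0,"az": 0,"dx": 0,"dy": 0,"dz": 0,"jaw": 0.01},
  ],
)

```text
t: 30.75
tool_pos: [556.9, 9.7, 126.8]
tcp_rot: [0.547, 3.093, 0.0]
force: [-3.7, 1.0, 3.7]
grip_width: 16.4
grip_force: 60.4
```

Request:
servo_tool(
  plan=[
    {"ax": 0,"ay": 0,"az": 0,"dx": 0,"dy": 0,"dz": 0,"jaw": 0.01},
  ],
)

```text
t: 30.88
tool_pos: [556.9, 9.6, 126.8]
tcp_rot: [0.547, 3.093, 0.0]
force: [-3.6, 1.7, 3.6]
grip_width: 17.0
grip_force: 60.4
```

Request:
servo_tool(
  plan=[
    {"ax": 0,"ay": 0,"az": 0,"dx": 0,"dy": 0,"dz": 0,"jaw": 0.01},
  ],
)

```text
t: 31.0
tool_pos: [556.9, 9.6, 126.8]
tcp_rot: [0.547, 3.093, 0.0]
force: [-3.1, 1.2, 4.0]
grip_width: 16.6
grip_force: 60.4
```

Request:
servo_tool(
  plan=[
    {"ax": 0,"ay": 0,"az": 0,"dx": 0,"dy": 0,"dz": -0.008,"jaw": 0.01},
    {"ax": 0,"ay": 0,"az": 0,"dx": 0,"dy": 0,"dz": -0.008,"jaw": 0.01},
    {"ax": 0,"ay": 0,"az": 0,"dx": 0,"dy": 0,"dz": -0.008,"jaw": 0.01},
    {"ax": 0,"ay": 0,"az": 0,"dx": 0,"dy": 0,"dz": -0.008,"jaw": 0.01},
    {"ax": 0,"ay": 0,"az": 0,"dx": 0,"dy": 0,"dz": -0.006,"jaw": 0.01},
    {"ax": 0,"ay": 0,"az": 0,"dx": 0,"dy": 0,"dz": -0.004,"jaw": 0.01},
    {"ax": 0,"ay": 0,"az": 0,"dx": 0,"dy": 0,"dz": -0.002,"jaw": 0.01},
    {"ax": 0,"ay": 0,"az": 0,"dx": 0,"dy": 0,"dz": 0,"jaw": 0.01},
    {"ax": 0,"ay": 0,"az": 0,"dx": 0,"dy": 0,"dz": 0.0003,"jaw": 0.01},
    {"ax": 0,"ay": 0,"az": 0,"dx": 0,"dy": 0,"dz": 0.0003,"jaw": 0.01},
    {"ax": 0,"ay": 0,"az": 0,"dx": 0,"dy": 0,"dz": 0.0003,"jaw": 0.01},
  ],
)

```text
t: 32.38
tool_pos: [557.1, 9.6, 126.8]
tcp_rot: [0.546, 3.093, -0.0]
force: [-1.3, -0.2, 4.5]
grip_width: 16.3
grip_force: 60.2
```

Request:
servo_tool(
  plan=[
    {"ax": 0,"ay": 0,"az": 0,"dx": 0,"dy": 0,"dz": 0,"jaw": 0.01},
  ],
)

```text
t: 32.5
tool_pos: [557.1, 9.6, 126.7]
tcp_rot: [0.547, 3.093, 0.0]
force: [-1.0, 1.1, 4.3]
grip_width: 16.8
grip_force: 60.3
```

Request:
servo_tool(
  plan=[
    {"ax": 0,"ay": 0,"az": 0,"dx": 0,"dy": 0,"dz": 0,"jaw": 0.01},
  ],
)

```text
t: 32.62
tool_pos: [557.0, 9.6, 126.6]
tcp_rot: [0.546, 3.093, -0.0]
force: [0.1, -0.6, 4.4]
grip_width: 16.5
grip_force: 60.3
```

Request:
servo_tool(
  plan=[
    {"ax": 0,"ay": 0,"az": 0,"dx": 0,"dy": 0,"dz": 0,"jaw": 0.01},
  ],
)

```text
t: 32.75
tool_pos: [557.0, 9.6, 126.6]
tcp_rot: [0.547, 3.093, 0.0]
force: [-0.6, -0.3, 3.6]
grip_width: 16.8
grip_force: 60.3
```

Request:
servo_tool(
  plan=[
    {"ax": 0,"ay": 0,"az": 0,"dx": 0,"dy": 0,"dz": 0.0002,"jaw": 0.01},
  ],
)

```text
t: 32.88
tool_pos: [557.0, 9.6, 126.4]
tcp_rot: [0.547, 3.093, 0.0]
force: [-0.8, -0.1, 5.5]
grip_width: 16.2
grip_force: 60.3
```

Request:
servo_tool(
  plan=[
    {"ax": 0,"ay": 0,"az": 0,"dx": 0,"dy": 0,"dz": 0,"jaw": 0.01},
  ],
)

```text
t: 33.0
tool_pos: [557.0, 9.6, 126.4]
tcp_rot: [0.547, 3.093, 0.0]
force: [-1.0, -0.4, 5.2]
grip_width: 16.5
grip_force: 60.3
```

Request:
servo_tool(
  plan=[
    {"ax": 0,"ay": 0,"az": 0,"dx": 0,"dy": 0,"dz": 0,"jaw": 0.01},
  ],
)

```text
t: 33.12
tool_pos: [557.0, 9.6, 126.4]
tcp_rot: [0.547, 3.093, -0.0]
force: [-0.4, -0.6, 4.8]
grip_width: 16.7
grip_force: 60.4
```

```bash
python3 - <<'E'
from h import *
s=get_state();print(s['tool_pos'],s['force'],s['tcp_rot'])
E
```

```text
[556.96677677   9.61786321 126.39787352] [-0.44663522 -0.58169785  4.81250857] [ 5.46544244e-01  3.09321843e+00 -1.30505268e-05]
```

Request:
servo_tool(
  plan=[
    {"ax": 0,"ay": 0,"az": 0,"dx": 0,"dy": 0,"dz": -0.02,"jaw": 0.01},
    {"ax": 0,"ay": 0,"az": 0,"dx": 0.014,"dy": -0.028,"dz": -0.02,"jaw": 0.01},
    {"ax": 0,"ay": 0,"az": 0,"dx": 0.036,"dy": -0.0707,"dz": -0.02,"jaw": 0.01},
    {"ax": 0,"ay": 0,"az": 0,"dx": 0.036,"dy": -0.0707,"dz": -0.015,"jaw": 0.01},
    {"ax": 0,"ay": 0,"az": 0,"dx": 0.036,"dy": -0.0707,"dz": -0.01,"jaw": 0.01},
    {"ax": 0,"ay": 0,"az": 0,"dx": 0.036,"dy": -0.0707,"dz": -0.01,"jaw": 0.01},
    {"ax": 0,"ay": 0,"az": 0,"dx": 0.036,"dy": -0.0707,"dz": -0.01,"jaw": 0.01},
    {"ax": 0,"ay": 0,"az": 0,"dx": 0.036,"dy": -0.0707,"dz": -0.01,"jaw": 0.01},
    {"ax": 0,"ay": 0,"az": 0,"dx": 0.036,"dy": -0.0707,"dz": -0.007,"jaw": 0.01},
    {"ax": 0,"ay": 0,"az": 0,"dx": 0.036,"dy": -0.0707,"dz": -0.004,"jaw": 0.01},
    {"ax": 0,"ay": 0,"az": 0,"dx": 0.036,"dy": -0.0707,"dz": -0.002,"jaw": 0.01},
    {"ax": 0,"ay": 0,"az": 0,"dx": 0.036,"dy": -0.0707,"dz": -0.0007,"jaw": 0.01},
    {"ax": 0,"ay": 0,"az": 0,"dx": 0.036,"dy": -0.0707,"dz": -0.0003,"jaw": 0.01},
    {"ax": 0,"ay": 0,"az": 0,"dx": 0.036,"dy": -0.0707,"dz": -0.0003,"jaw": 0.01},
    {"ax": 0,"ay": 0,"az": 0,"dx": 0.036,"dy": -0.0707,"dz": -0.0003,"jaw": 0.01},
  ],
)

```text
t: 35.0
tool_pos: [499.1, -44.5, 126.9]
tcp_rot: [0.546, 3.093, -0.0]
force: [0.3, 0.8, 4.5]
grip_width: 17.0
grip_force: 60.4
```

Request:
servo_tool(
  plan=[
    {"ax": 0,"ay": 0,"az": 0,"dx": 0,"dy": 0,"dz": 0,"jaw": 0.01},
  ],
)

```text
t: 35.12
tool_pos: [499.1, -44.5, 126.8]
tcp_rot: [0.547, 3.093, 0.0]
force: [-0.2, 0.6, 4.3]
grip_width: 16.6
grip_force: 60.4
```

Request:
servo_tool(
  plan=[
    {"ax": 0,"ay": 0,"az": 0,"dx": 0,"dy": 0,"dz": 0,"jaw": 0.01},
  ],
)

```text
t: 35.25
tool_pos: [499.0, -44.5, 126.7]
tcp_rot: [0.547, 3.093, -0.0]
force: [-0.3, 1.0, 4.3]
grip_width: 16.5
grip_force: 60.4
```

Request:
servo_tool(
  plan=[
    {"ax": 0,"ay": 0,"az": 0,"dx": 0,"dy": 0,"dz": 0,"jaw": 0.01},
  ],
)

```text
t: 35.38
tool_pos: [499.0, -44.5, 126.7]
tcp_rot: [0.547, 3.093, -0.0]
force: [0.6, 1.6, 4.6]
grip_width: 16.7
grip_force: 60.4
```

Request:
servo_tool(
  plan=[
    {"ax": 0,"ay": 0,"az": 0,"dx": 0,"dy": 0,"dz": 0,"jaw": 0.01},
  ],
)

```text
t: 35.5
tool_pos: [498.9, -44.5, 126.6]
tcp_rot: [0.547, 3.093, -0.0]
force: [0.8, 1.1, 4.5]
grip_width: 16.9
grip_force: 60.4
```

```bash
python3 - <<'E'
from h import *
s=get_state();print(s['tool_pos'],s['force'],s['tcp_rot'])
E
```

```text
[498.93948582 -44.50224335 126.62446996] [0.83611066 1.13569674 4.51852545] [ 5.46651778e-01  3.09311417e+00 -6.90743106e-05]
```

Request:
servo_tool(
  plan=[
    {"ax": 0,"ay": 0,"az": 0,"dx": 0,"dy": 0,"dz": 0.0002,"jaw": 0.01},
    {"ax": 0,"ay": 0,"az": 0,"dx": 0,"dy": 0,"dz": 0.0002,"jaw": 0.01},
  ],
)

```text
t: 35.75
tool_pos: [499.0, -44.5, 126.6]
tcp_rot: [0.547, 3.093, -0.0]
force: [-0.4, 0.4, 5.2]
grip_width: 16.5
grip_force: 60.5
```

Request:
servo_tool(
  plan=[
    {"ax": 0,"ay": 0,"az": 0,"dx": 0,"dy": 0,"dz": 0,"jaw": 0.01},
  ],
)

```text
t: 35.88
tool_pos: [499.0, -44.5, 126.6]
tcp_rot: [0.547, 3.093, -0.0]
force: [0.5, 1.0, 5.5]
grip_width: 16.5
grip_force: 60.5
```

Request:
servo_tool(
  plan=[
    {"ax": 0,"ay": 0,"az": 0,"dx": 0,"dy": 0,"dz": 0,"jaw": 0.01},
  ],
)

```text
t: 36.0
tool_pos: [498.9, -44.5, 126.5]
tcp_rot: [0.547, 3.093, -0.0]
force: [-0.1, 0.3, 5.2]
grip_width: 16.3
grip_force: 60.5
```

```bash
python3 - <<'E'
from h import *
s=get_state();print(s['tool_pos'],s['force'],s['tcp_rot'])
E
```

```text
[498.94315144 -44.48051696 126.54196132] [-0.14091975  0.30460499  5.16001337] [ 5.46567794e-01  3.09314902e+00 -6.92210472e-05]
```

Request:
servo_tool(
  plan=[
    {"ax": 0,"ay": 0,"az": 0,"dx": 0,"dy": 0,"dz": -0.02,"jaw": 0.01},
    {"ax": 0,"ay": 0,"az": 0,"dx": 0.021,"dy": 0.033,"dz": -0.02,"jaw": 0.01},
    {"ax": 0,"ay": 0,"az": 0,"dx": 0.0424,"dy": 0.0667,"dz": -0.02,"jaw": 0.01},
    {"ax": 0,"ay": 0,"az": 0,"dx": 0.0424,"dy": 0.0667,"dz": -0.015,"jaw": 0.01},
    {"ax": 0,"ay": 0,"az": 0,"dx": 0.0424,"dy": 0.0667,"dz": -0.01,"jaw": 0.01},
    {"ax": 0,"ay": 0,"az": 0,"dx": 0.0424,"dy": 0.0667,"dz": -0.01,"jaw": 0.01},
    {"ax": 0,"ay": 0,"az": 0,"dx": 0.0424,"dy": 0.0667,"dz": -0.01,"jaw": 0.01},
    {"ax": 0,"ay": 0,"az": 0,"dx": 0.0424,"dy": 0.0667,"dz": -0.01,"jaw": 0.01},
    {"ax": 0,"ay": 0,"az": 0,"dx": 0.0424,"dy": 0.0667,"dz": -0.007,"jaw": 0.01},
    {"ax": 0,"ay": 0,"az": 0,"dx": 0.0424,"dy": 0.0667,"dz": -0.004,"jaw": 0.01},
    {"ax": 0,"ay": 0,"az": 0,"dx": 0.0424,"dy": 0.0667,"dz": -0.002,"jaw": 0.01},
    {"ax": 0,"ay": 0,"az": 0,"dx": 0.0424,"dy": 0.0667,"dz": -0.0007,"jaw": 0.01},
    {"ax": 0,"ay": 0,"az": 0,"dx": 0.0424,"dy": 0.0667,"dz": 0,"jaw": 0.01},
    {"ax": 0,"ay": 0,"az": 0,"dx": 0.0424,"dy": 0.0667,"dz": 0,"jaw": 0.01},
    {"ax": 0,"ay": 0,"az": 0,"dx": 0.0424,"dy": 0.0667,"dz": 0,"jaw": 0.01},
  ],
)

```text
t: 37.88
tool_pos: [482.1, 32.7, 126.7]
tcp_rot: [0.546, 3.093, -0.0]
force: [-0.3, -0.6, 3.6]
grip_width: 16.4
grip_force: 60.4
```

Request:
servo_tool(
  plan=[
    {"ax": 0,"ay": 0,"az": 0,"dx": 0,"dy": 0,"dz": 0,"jaw": 0.01},
  ],
)

```text
t: 38.0
tool_pos: [482.1, 32.7, 126.6]
tcp_rot: [0.546, 3.093, -0.0]
force: [-0.2, -1.0, 4.4]
grip_width: 16.6
grip_force: 60.4
```

Request:
servo_tool(
  plan=[
    {"ax": 0,"ay": 0,"az": 0,"dx": 0,"dy": 0,"dz": 0,"jaw": 0.01},
  ],
)

```text
t: 38.12
tool_pos: [482.0, 32.7, 126.5]
tcp_rot: [0.547, 3.093, 0.0]
force: [0.3, 0.4, 4.0]
grip_width: 16.4
grip_force: 60.4
```

Request:
servo_tool(
  plan=[
    {"ax": 0,"ay": 0,"az": 0,"dx": 0,"dy": 0,"dz": 0.0002,"jaw": 0.01},
  ],
)

```text
t: 38.25
tool_pos: [482.0, 32.7, 126.3]
tcp_rot: [0.546, 3.093, 0.0]
force: [-0.0, -0.2, 4.3]
grip_width: 16.8
grip_force: 60.4
```

Request:
servo_tool(
  plan=[
    {"ax": 0,"ay": 0,"az": 0,"dx": 0,"dy": 0,"dz": 0,"jaw": 0.01},
  ],
)

```text
t: 38.38
tool_pos: [481.9, 32.7, 126.2]
tcp_rot: [0.547, 3.093, 0.0]
force: [-0.3, -1.3, 5.0]
grip_width: 16.4
grip_force: 60.4
```

```bash
python3 - <<'E'
from h import *
s=get_state();print(s['tool_pos'],s['force'],s['tcp_rot'])
E
```

```text
[481.94979743  32.73317961 126.23840094] [-0.27463269 -1.28850401  4.9560374 ] [5.46585778e-01 3.09318913e+00 2.16677192e-05]
```

Request:
servo_tool(
  plan=[
    {"ax": 0,"ay": 0,"az": 0,"dx": 0,"dy": 0,"dz": 0.0001,"jaw": 0.01},
    {"ax": 0,"ay": 0,"az": 0,"dx": 0,"dy": 0,"dz": 0.0001,"jaw": 0.01},
  ],
)

```text
t: 38.62
tool_pos: [481.9, 32.8, 126.1]
tcp_rot: [0.547, 3.093, 0.0]
force: [0.5, -0.7, 4.0]
grip_width: 16.3
grip_force: 60.5
```

```bash
python3 -c "
from h import *
s=get_state();print(s['tool_pos'],s['force'])"
```

```text
[481.91037964  32.75211497 126.12483655] [ 0.54278476 -0.66945956  3.95754823]
```

Request:
servo_tool(
  plan=[
    {"ax": 0,"ay": 0,"az": 0,"dx": 0,"dy": 0,"dz": 0,"jaw": 0.01},
  ],
)

```text
t: 38.75
tool_pos: [481.9, 32.7, 126.1]
tcp_rot: [0.547, 3.093, 0.0]
force: [-0.4, -0.2, 4.7]
grip_width: 16.5
grip_force: 60.5
```

Request:
servo_tool(
  plan=[
    {"ax": 0,"ay": 0,"az": 0,"dx": 0,"dy": 0,"dz": 0,"jaw": 0.01},
  ],
)

```text
t: 38.88
tool_pos: [481.9, 32.7, 126.1]
tcp_rot: [0.547, 3.093, -0.0]
force: [1.7, -0.6, 4.0]
grip_width: 16.5
grip_force: 60.5
```

```bash
python3 -c "
from h import *
s=get_state();print(s['tool_pos'],s['force'])"
```

```text
[481.88077453  32.74820841 126.08729062] [ 1.67290581 -0.57053414  4.01295615]
```

Request:
servo_tool(
  plan=[
    {"ax": 0,"ay": 0,"az": 0,"dx": 0,"dy": 0,"dz": -0.02,"jaw": 0.01},
    {"ax": 0,"ay": 0,"az": 0,"dx": -0.021,"dy": -0.033,"dz": -0.02,"jaw": 0.01},
    {"ax": 0,"ay": 0,"az": 0,"dx": -0.0424,"dy": -0.0667,"dz": -0.02,"jaw": 0.01},
    {"ax": 0,"ay": 0,"az": 0,"dx": -0.0424,"dy": -0.0667,"dz": -0.015,"jaw": 0.01},
    {"ax": 0,"ay": 0,"az": 0,"dx": -0.0424,"dy": -0.0667,"dz": -0.01,"jaw": 0.01},
    {"ax": 0,"ay": 0,"az": 0,"dx": -0.0424,"dy": -0.0667,"dz": -0.01,"jaw": 0.01},
    {"ax": 0,"ay": 0,"az": 0,"dx": -0.0424,"dy": -0.0667,"dz": -0.01,"jaw": 0.01},
    {"ax": 0,"ay": 0,"az": 0,"dx": -0.0424,"dy": -0.0667,"dz": -0.006,"jaw": 0.01},
    {"ax": 0,"ay": 0,"az": 0,"dx": -0.0424,"dy": -0.0667,"dz": -0.003,"jaw": 0.01},
    {"ax": 0,"ay": 0,"az": 0,"dx": -0.0424,"dy": -0.0667,"dz": -0.001,"jaw": 0.01},
    {"ax": 0,"ay": 0,"az": 0,"dx": -0.0424,"dy": -0.0667,"dz": -0.0003,"jaw": 0.01},
    {"ax": 0,"ay": 0,"az": 0,"dx": -0.0424,"dy": -0.0667,"dz": 0.0003,"jaw": 0.01},
    {"ax": 0,"ay": 0,"az": 0,"dx": -0.0424,"dy": -0.0667,"dz": 0.0003,"jaw": 0.01},
    {"ax": 0,"ay": 0,"az": 0,"dx": -0.0424,"dy": -0.0667,"dz": 0.0003,"jaw": 0.01},
  ],
)

```text
t: 40.62
tool_pos: [499.3, -44.5, 126.6]
tcp_rot: [0.547, 3.092, 0.0]
force: [-0.6, 1.1, 5.6]
grip_width: 17.0
grip_force: 60.6
```

Request:
servo_tool(
  plan=[
    {"ax": 0,"ay": 0,"az": 0,"dx": 0,"dy": 0,"dz": 0.0002,"jaw": 0.01},
    {"ax": 0,"ay": 0,"az": 0,"dx": 0,"dy": 0,"dz": 0.0002,"jaw": 0.01},
  ],
)

```text
t: 40.88
tool_pos: [499.4, -44.5, 126.5]
tcp_rot: [0.547, 3.092, 0.0]
force: [-0.8, 1.1, 4.7]
grip_width: 16.6
grip_force: 60.6
```

```bash
python3 -c "
from h import *
s=get_state();print(s['tool_pos'],s['force'])"
```

```text
[499.37554551 -44.48744818 126.5098519 ] [-0.81664264  1.12455039  4.72689532]
```

Request:
servo_tool(
  plan=[
    {"ax": 0,"ay": 0,"az": 0,"dx": 0,"dy": 0,"dz": 0.0004,"jaw": 0.01},
    {"ax": 0,"ay": 0,"az": 0,"dx": 0,"dy": 0,"dz": 0.0006,"jaw": 0.01},
    {"ax": 0,"ay": 0,"az": 0,"dx": 0,"dy": 0,"dz": 0.0006,"jaw": 0.01},
    {"ax": 0,"ay": 0,"az": 0,"dx": 0,"dy": 0,"dz": 0.0006,"jaw": 0.01},
  ],
)

```text
t: 41.38
tool_pos: [499.6, -44.5, 126.4]
tcp_rot: [0.547, 3.092, 0.0]
force: [-0.6, 0.9, 7.9]
grip_width: 16.2
grip_force: 60.9
```

```bash
python3 -c "
from h import *
s=get_state();print(s['tool_pos'],s['force'])"
```

```text
[499.56970544 -44.53443774 126.40611603] [-0.59148352  0.85082478  7.9472354 ]
```

Request:
servo_tool(
  plan=[
    {"ax": 0,"ay": 0,"az": 0,"dx": 0,"dy": 0,"dz": 0.0003,"jaw": 0.01},
    {"ax": 0,"ay": 0,"az": 0,"dx": 0,"dy": 0,"dz": 0.0004,"jaw": 0.01},
    {"ax": 0,"ay": 0,"az": 0,"dx": 0,"dy": 0,"dz": 0.0004,"jaw": 0.01},
  ],
)

```text
t: 41.75
tool_pos: [499.7, -44.6, 126.3]
tcp_rot: [0.546, 3.092, 0.0]
force: [-0.7, 0.9, 10.2]
grip_width: 16.8
grip_force: 61.0
```

```bash
python3 -c "
from h import *
s=get_state();print(s['tool_pos'],s['force'])"
```

```text
[499.67382479 -44.57887305 126.33461553] [-0.74973187  0.89141222 10.22995777]
```

At the sliding threshold (126.33 as before). I need about 0.2 mm more here.

Request:
servo_tool(
  plan=[
    {"ax": 0,"ay": 0,"az": 0,"dx": 0,"dy": 0,"dz": 0.0002,"jaw": 0.01},
    {"ax": 0,"ay": 0,"az": 0,"dx": 0,"dy": 0,"dz": 0.0002,"jaw": 0.01},
  ],
)

```text
t: 42.0
tool_pos: [499.7, -44.6, 126.2]
tcp_rot: [0.547, 3.092, 0.0]
force: [-1.3, 1.8, 9.4]
grip_width: 16.8
grip_force: 61.0
```

```bash
python3 -c "
from h import *
s=get_state();print(s['tool_pos'],s['force'])"
```

```text
[499.71376482 -44.57817407 126.21610001] [-1.28952681  1.79743106  9.36255866]
```

Request:
servo_tool(
  plan=[
    {"ax": 0,"ay": 0,"az": 0,"dx": 0,"dy": 0,"dz": 0.0001,"jaw": 0.01},
    {"ax": 0,"ay": 0,"az": 0,"dx": 0,"dy": 0,"dz": 0.0001,"jaw": 0.01},
  ],
)

```text
t: 42.25
tool_pos: [499.7, -44.6, 126.1]
tcp_rot: [0.547, 3.092, 0.0]
force: [-1.9, 1.6, 10.7]
grip_width: 16.5
grip_force: 61.0
```

```bash
python3 -c "
from h import *
s=get_state();print(s['tool_pos'],s['force']);print(R.from_rotvec(s['tcp_rot']).inv().apply(np.array([518.3,311,215])-s['tool_pos']))"
```

```text
[499.68600118 -44.58840486 126.11176249] [-1.88590466  1.58802879 10.69083298]
[104.25579877 340.4613754  -88.92408942]
```

Request:
servo_tool(
  plan=[
    {"ax": 0,"ay": 0,"az": 0,"dx": 0,"dy": 0,"dz": -0.02,"jaw": 0.01},
    {"ax": 0,"ay": 0,"az": 0,"dx": 0,"dy": 0,"dz": -0.06,"jaw": 0.01},
    {"ax": 0,"ay": 0,"az": 0,"dx": 0.0,"dy": 0.0,"dz": -0.091,"jaw": 0.01},
    {"ax": 0,"ay": 0,"az": 0,"dx": 0.013,"dy": 0.042,"dz": -0.091,"jaw": 0.01},
    {"ax": 0,"ay": 0,"az": 0,"dx": 0.028,"dy": 0.091,"dz": -0.091,"jaw": 0.01},
    {"ax": 0,"ay": 0,"az": 0,"dx": 0.043,"dy": 0.141,"dz": -0.091,"jaw": 0.01},
    {"ax": 0,"ay": 0,"az": 0,"dx": 0.059,"dy": 0.191,"dz": -0.091,"jaw": 0.01},
    {"ax": 0,"ay": 0,"az": 0,"dx": 0.074,"dy": 0.241,"dz": -0.091,"jaw": 0.01},
    {"ax": 0,"ay": 0,"az": 0,"dx": 0.089,"dy": 0.291,"dz": -0.091,"jaw": 0.01},
    {"ax": 0,"ay": 0,"az": 0,"dx": 0.1043,"dy": 0.3405,"dz": -0.091,"jaw": 0.01},
    {"ax": 0,"ay": 0,"az": 0,"dx": 0.1043,"dy": 0.3405,"dz": -0.091,"jaw": 0.01},
    {"ax": 0,"ay": 0,"az": 0,"dx": 0.1043,"dy": 0.3405,"dz": -0.091,"jaw": 0.01},
    {"ax": 0,"ay": 0,"az": 0,"dx": 0.1043,"dy": 0.3405,"dz": -0.091,"jaw": 0.01},
    {"ax": 0,"ay": 0,"az": 0,"dx": 0.1043,"dy": 0.3405,"dz": -0.091,"jaw": 0.01},
  ],
)

```text
t: 44.0
tool_pos: [517.6, 310.1, 215.2]
tcp_rot: [-0.549, -3.093, 0.0]
force: [0.2, 0.2, -2.2]
grip_width: 16.5
grip_force: 59.8
```

```bash
python3 -c "
from h import *
s=get_state();print(s['tool_pos'],s['force']);print(togo([518.2,311,123.5]))"
```

```text
[517.63453345 310.09610364 215.15036491] [ 0.17064853  0.23827941 -2.21969579]
[-0.22  1.07 91.65]
```

Request:
servo_tool(
  plan=[
    {"ax": 0,"ay": 0,"az": 0,"dx": 0,"dy": 0.001,"dz": 0.02,"jaw": 0.01},
    {"ax": 0,"ay": 0,"az": 0,"dx": 0,"dy": 0.001,"dz": 0.045,"jaw": 0.01},
    {"ax": 0,"ay": 0,"az": 0,"dx": 0,"dy": 0.001,"dz": 0.06,"jaw": 0.01},
    {"ax": 0,"ay": 0,"az": 0,"dx": 0,"dy": 0.001,"dz": 0.072,"jaw": 0.01},
    {"ax": 0,"ay": 0,"az": 0,"dx": 0,"dy": 0.001,"dz": 0.083,"jaw": 0.01},
    {"ax": 0,"ay": 0,"az": 0,"dx": 0,"dy": 0.001,"dz": 0.083,"jaw": 0.01},
    {"ax": 0,"ay": 0,"az": 0,"dx": 0,"dy": 0.001,"dz": 0.083,"jaw": 0.01},
  ],
)

```text
t: 44.88
tool_pos: [518.3, 312.4, 132.9]
tcp_rot: [0.546, 3.093, 0.001]
force: [-0.2, 0.2, -1.2]
grip_width: 16.5
grip_force: 59.8
```

```bash
python3 -c "
from h import *
s=get_state();print(s['tool_pos'],s['force']);print(togo([518.2,311,123.5]))"
```

```text
[518.25451996 312.37721909 132.92009697] [-0.15561217  0.23743718 -1.1876836 ]
[-0.41 -1.32  9.42]
```

In the hole with no contact force. I'll lower the last 9.5 mm.

Request:
servo_tool(
  plan=[
    {"ax": 0,"ay": 0,"az": 0,"dx": 0,"dy": -0.001,"dz": 0.005,"jaw": 0.01},
    {"ax": 0,"ay": 0,"az": 0,"dx": 0,"dy": -0.001,"dz": 0.008,"jaw": 0.01},
    {"ax": 0,"ay": 0,"az": 0,"dx": 0,"dy": -0.001,"dz": 0.0092,"jaw": 0.01},
    {"ax": 0,"ay": 0,"az": 0,"dx": 0,"dy": -0.001,"dz": 0.0097,"jaw": 0.01},
    {"ax": 0,"ay": 0,"az": 0,"dx": 0,"dy": -0.001,"dz": 0.0097,"jaw": 0.01},
  ],
)

```text
t: 45.5
tool_pos: [517.5, 311.2, 123.2]
tcp_rot: [-0.547, -3.094, 0.0]
force: [-2.7, -1.3, 3.0]
grip_width: 16.7
grip_force: 60.4
```

Request:
servo_tool(
  plan=[
    {"ax": 0,"ay": 0,"az": 0,"dx": 0,"dy": 0,"dz": 0,"jaw": 0.03},
    {"ax": 0,"ay": 0,"az": 0,"dx": 0,"dy": 0,"dz": 0,"jaw": 0.06},
    {"ax": 0,"ay": 0,"az": 0,"dx": 0,"dy": 0,"dz": 0,"jaw": 0.06},
    {"ax": 0,"ay": 0,"az": 0,"dx": 0,"dy": 0,"dz": 0,"jaw": 0.06},
    {"ax": 0,"ay": 0,"az": 0,"dx": 0,"dy": 0,"dz": -0.02,"jaw": 0.06},
    {"ax": 0,"ay": 0,"az": 0,"dx": 0,"dy": 0,"dz": -0.06,"jaw": 0.06},
    {"ax": 0,"ay": 0,"az": 0,"dx": 0,"dy": 0,"dz": -0.1,"jaw": 0.06},
    {"ax": 0,"ay": 0,"az": 0,"dx": 0,"dy": 0,"dz": -0.1,"jaw": 0.06},
    {"ax": 0,"ay": 0,"az": 0,"dx": 0,"dy": 0,"dz": -0.1,"jaw": 0.06},
  ],
)

```text
t: 46.62
tool_pos: [517.3, 311.2, 222.9]
tcp_rot: [0.546, 3.093, 0.0]
force: [0.2, 0.4, 0.3]
grip_width: 60.0
grip_force: 0.0
```

```bash
python3 -c "
from station import *
print(job_done())"
```

```text
the job is handed in; nothing more can be done
None
```

I handed the job in with the supports level to about 0.4 mm by my measurements, not perfectly. I pushed one high support too far, so it now stands about 0.4 mm below the lowest one. I left the lowest where it was, and the other high support ended within about 0.1 mm of it, going by the loaded tip; I did not feel it again after its last small push. The probe is back in its stand, which I judged from the force readings because the camera calls had run out, and nothing else was touched on purpose.

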